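# Show which tube goes in which socket

### The job

Show the bench camera which tube goes where, without touching anything: point down at the taller of the two glass vacuum tubes, with the fingertips centred two to three centimetres above its top, and stay there for two seconds. Then point in the same way, two to three centimetres above it and for two seconds, at the larger of the two round tube sockets on the metal chassis, and finish there, still pointing at it. Do not point at the shorter tube or the smaller socket, and do not touch, pick up or shift anything on the bench.

Things in the scene. Friction and masses are not known exactly. Their poses are not given: they have to be found in the camera images.
- tall_tube_top (a point): centre of the domed top of the taller vacuum tube: clear glass bulb 32 mm in diameter on a black base 34 mm in diameter, 95 mm tall in all, standing loose and upright on the bench (this point is 95 mm above the bench). z is up.
- short_tube_top (a point): centre of the domed top of the shorter vacuum tube: bare glass bulb 22 mm in diameter, 55 mm tall, standing loose and upright on the bench (this point is 55 mm above the bench). z is up.
- big_socket_mouth (a point): centre of the upper face of the larger socket: a flat beige disc 42 mm in diameter and 5 mm high, with a dark face and a ring of pin contacts, fixed on top of the chassis (this point is 50 mm above the bench). z is up.
- small_socket_mouth (a point): centre of the upper face of the smaller socket: the same kind of disc, 24 mm in diameter and 5 mm high, fixed on top of the chassis 80 mm from the larger one, centre to centre (this point is 50 mm above the bench). z is up.
- chassis: fixed aluminium chassis box, 130 mm (its x) by 260 mm (its y) and 45 mm high; origin at the centre of its underside. The two sockets stand at its y = -100 mm and y = -20 mm, either way round; a transformer about 66 x 60 mm rises to 80 mm above the bench at its y = +95 mm.
- tall_tube: the taller tube; origin at the centre of its underside, z up its axis
- short_tube: the shorter tube; origin at the centre of its underside, z up its axis
- monitor_knob: loose beige plastic monitor knob, 36 mm in diameter, 20 mm high; origin at the centre of its underside (bystander)
- counter_wheel: loose bronze coin counter wheel lying flat, toothed, 63 mm in diameter, 16 mm high at its hub; origin at the centre of its underside (bystander)
- push_button: loose round plastic push button, 34 mm in diameter, 34 mm high; origin at the centre of its underside (bystander)
- screwdriver: loose screwdriver lying on the bench, 180 mm long along its x, under 35 mm high (bystander)

How it is judged (in metres and radians):
On the way, in this order (a step that is already met when the one before it is completed fails the run):
1. the fingertips dwell just above the top of the taller tube (horizontal distance between the grasp point and tall_tube_top below 0.02 m and z of the grasp point in the frame of tall_tube_top between 0.018 and 0.075 m), for 1.5 s.
2. the fingertips dwell just above the larger socket (horizontal distance between the grasp point and big_socket_mouth below 0.02 m and z of the grasp point in the frame of big_socket_mouth between 0.018 and 0.075 m), for 1.5 s.
At the end, for the whole second after the job is handed in: The fingertips still point at the larger socket: the grasp point (about 19 mm behind the tips) within 20 mm of its centre horizontally and 18 to 75 mm above it; both tubes upright, and every loose thing at rest within 6 mm of where it began (all of step 2 and distance of each of tall_tube, short_tube, monitor_knob, counter_wheel, push_button, screwdriver from where it was at the start of the episode below 0.006 m and angle between each of tall_tube, short_tube's own z axis and vertical below 0.1 rad and linear speed of each of tall_tube, short_tube, monitor_knob, counter_wheel, push_button, screwdriver below 0.02 m/s); the robot touches nothing.
It fails at once if the robot touches something on the bench (contact force between any of the fingers, the arm and anything else above 0.3 N).
It fails at once if the robot points at the shorter tube (horizontal distance between the grasp point and short_tube_top below 0.015 m and z of the grasp point in the frame of short_tube_top between 0 and 0.05 m).
It fails at once if the robot points at the smaller socket (horizontal distance between the grasp point and small_socket_mouth below 0.015 m and z of the grasp point in the frame of small_socket_mouth between 0 and 0.05 m).
It fails at once if a loose thing is shifted, lifted or tipped (distance of any of tall_tube, short_tube, monitor_knob, counter_wheel, push_button, screwdriver from where it was at the start of the episode above 0.01 m or angle between any of tall_tube, short_tube's own z axis and vertical above 0.2 rad).
It also fails if it takes over 38 s, if anything falls off the work surface, if the arm or the gripper's body presses on something with over 40 N, if the wrist force passes 120 N, or if a joint passes its speed limit or range.

### The arm

A 7-joint arm with a two-finger parallel gripper is mounted at the origin on the work surface. World frame = base frame: x ahead of the robot, y to its left, z up, the work surface at z = 0. Lengths are in mm, angles in rad, forces in N, time in s.
With the tool pointing down it reaches from about 400 to 875 mm from the base axis. Payload 4.4 kg.
Tool frame: the origin (TCP) lies midway between the tips of the shut fingers; the grasp point (between the pads) lies behind it (ctrl.grip_point_offset is the x of the grasp point in the tool frame, in mm); x points along the fingers, z is the direction in which the jaws open and shut, and the axes are right-handed (so a half turn about x gives the same grasp; the last joint's range is limited). The gripper opens to 85 mm and grips with 20 to 120 N. Pads are 22 mm wide; open, the fingers measure 114 mm over their backs; the gripper's body (76 mm by 85 mm) begins 54 mm behind the grasp point. The pads swing forward as they close: fully open they stand 13 mm farther back than shut.
Start: joints at [1.155, 0.628, 0.038, 1.517, -0.027, 0.996, -0.02], TCP at [222.789, -610.641, 231.313] pointing down, gripper open.
Joint ranges: [-3.06, 3.06], [-0.37, 2.12], [-1.25, 1.32], [0.18, 2.47], [-1.1, 4.24], [0.23, 1.98], [-2.94, 2.94]. Speed limits (rad/s): [2.57, 2.57, 3.14, 3.14, 3.14, 3.14, 3.14].

### API

Orientations are given as [roll, pitch, yaw] about the fixed x, y, z axes, in that order (R = Rz(yaw) Ry(pitch) Rx(roll)).
In Python, from cell import status, eyes, ctrl gives the robot as it stands. The module is installed in compiled form; this text tells all that it offers.
- The arm moves only by the tool apply_moves, never from a script. Its argument "targets" is a list of rows, each a list of 3 entries, a list of its own where there are three numbers: the shift along the tool's x, y, z in mm, then the turn about the tool's x in degrees, then the finger opening in mm, from 0 to 85.4. In form: [[[dx, dy, dz], roll, claw], ...]. A call has 1 to 10 rows; each row shifts and turns the pose as measured when the row begins, along the tool's axes as they then stand; what a row does not reach is not made up. A row lasts 1/8 s, in which the tool goes at most 62.5 mm and 10.7 degrees, less where a joint would pass 70% of its speed; a pose out of reach is approached as far as the arm can. A call is refused whole if a number of a shift passes 62.5 or a number of a turn 10.7, either way. A call with a gripper value outside its range is refused whole. The fingers move at their own pace and stop on an object; the grip force is fixed at half the most. Time passes only in rows, so rows that do not move let the fingers close. It gives the time, the measured TCP pose, the force and the opening at its end, in the units of the state.
- status.read_state(): the state, without advancing time (a new reading comes with each control period).
- eyes.get_image(name): name is "side" or "top" or "wrist"; returns (picture, depth): 384x512x3 uint8, blue, green, red; 384x512 float32, mm along the optical axis (not along the pixel's ray), 0 where there is no reading.
- eyes.camera_params(name): a dict with "fx", "fy", "cx", "cy" (pixels), "R" (3x3) and "t" (3): a world point X has camera coordinates R X + t. Camera axes: x right, y down, z forward; pixel columns grow to the right and rows downward; lengths in mm; the calibration is good to about 2 mm. The wrist camera is an equidistant fisheye: a pixel r from the principal point sees the ray r / f radians off the axis. A picture is of the moment at which its call begins: read the wrist's pose just before it. camera_params takes no time and is no camera call; for the wrist camera it gives the pose at the moment of the call.
- ctrl.finish_job(): hands the job in, once; it reports no verdict.
The state is a dict: "clock": time; "qpos": joint angles; "qd": joint speeds; "tau": joint torques, N m; "eef_pos": TCP position; "tool_rot": TCP orientation; "force": force on the tool from outside, world axes, zero at the start; "torque": the same for the moment, N m; "width": finger opening in mm.
Only numpy, scipy, OpenCV 4.12 (cv2) and the standard library are available. Lean on these libraries where they do the work, as an engineer would, in place of code of your own. Each camera call takes 0.05 s, during which the arm holds its last target.

## Working session

There is one attempt and no reset: what is moved stays moved. The work goes in short steps, Python scripts to look and compute and a tool call to move; the robot and the scene stay as the last step left them, time stands still between calls to the robot, and variables do not carry over. Pictures are saved under pics/ and viewed, and the job is handed in when it is done.

Besides the shell and the picture viewer there is one more tool, called after "Emit:" as a command line: name --argument value ..., lists and objects as JSON in quotes. apply_moves: Moves the arm, as the interface text tells. Its arguments: {"type":"object","properties":{"targets":{"type":"array"}},"required":["targets"]}

```bash
mkdir -p pics; python3 - <<'E'
from cell import status, eyes, ctrl
import cv2, numpy as np, pickle
s=status.read_state(); print(s, ctrl.grip_point_offset)
d={}
for n in ["top","side","wrist"]:
    p=eyes.camera_params(n); im,z=eyes.get_image(n); d[n]=(p,im,z)
    cv2.imwrite(f"pics/{n}0.png",im); print(n,p)
pickle.dump(d,open("d0.pkl","wb"))
E
```

```text
{'clock': 0.0, 'qpos': array([ 1.15521334,  0.62937816,  0.03844861,  1.51837365, -0.02698016,
        0.99630126, -0.0200274 ]), 'qd': array([ 8.80218704e-04,  6.44814638e-05,  3.11028891e-04, -1.55776211e-03,
       -2.48516767e-03, -7.19325287e-04, -2.00192426e-03]), 'tau': array([-4.27256737e-04, -5.63385451e+01,  1.22651696e+00, -1.93435282e+01,
        1.11352064e-02,  1.06611487e-02,  5.72616131e-06]), 'eef_pos': array([ 222.55188734, -610.03976752,  230.36666105]), 'tool_rot': array([-3.11682119,  1.56885416,  1.94532867]), 'force': array([ 0.35350377,  0.09060761, -0.11981847]), 'torque': array([-0.04027419, -0.01308632,  0.00392618]), 'width': 85.55933463358426} -18.700000000000003
top {'fx': 355.2041233337975, 'fy': 355.2041233337975, 'cx': 257.3993021119361, 'cy': 187.82641230263687, 'R': array([[ 0.02284414, -0.99900582,  0.03828208],
       [-0.98978369, -0.02799052, -0.13980264],
       [ 0.14073519, -0.0346973 , -0.98943909]]), 't': array([-70.33639301, 524.00162913, 760.44968806])}
side {'fx': 410.68583751463353, 'fy': 410.68583751463353, 'cx': 256.70894162216103, 'cy': 193.9460345439699, 'R': array([[ 0.97145747, -0.23719083,  0.00329909],
       [-0.15887539, -0.6609043 , -0.73346037],
       [ 0.17615046,  0.71200141, -0.67972421]]), 't': array([-535.77178089,  104.95844352,  778.89676356])}
wrist {'fx': 297.3186396354542, 'fy': 297.3186396354542, 'cx': 255.1098426331139, 'cy': 191.40630800962813, 'R': array([[ 3.42870021e-01, -9.39382588e-01, -7.08701583e-04],
       [-8.92617358e-01, -3.26035830e-01,  3.11343685e-01],
       [-2.92701899e-01, -1.06117817e-01, -9.50297115e-01]]), 't': array([-649.75622548,  -41.80101809,  379.7625637 ])}
```

View pics/top0.png

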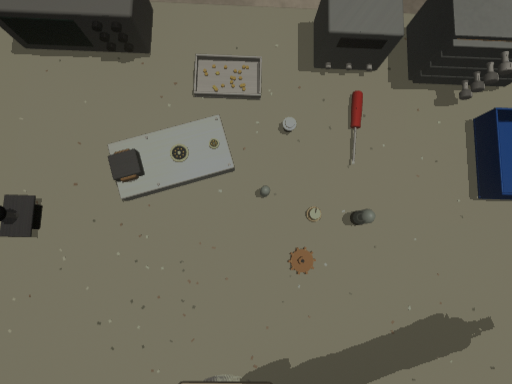

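View pics/side0.png

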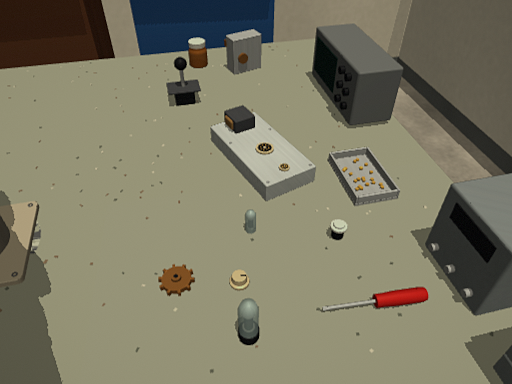

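View pics/wrist0.png

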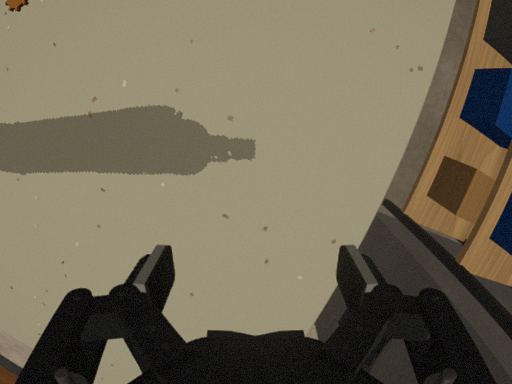

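Top view: tall tube near (362,217), its dome to the right and base to the left. Short tube (265,190), big socket (179,153), small socket (214,143). Side view: tall tube (248,320), big socket (264,148). The wrist camera sees none of the targets yet. I'll zoom in to get exact pixels.

```bash
python3 - <<'E'
import cv2, pickle, numpy as np
d=pickle.load(open("d0.pkl","rb"))
def crop(n,u,v,w=28,s=10):
    im=d[n][1][v-w:v+w,u-w:u+w]; im=cv2.resize(im,None,fx=s,fy=s,interpolation=cv2.INTER_NEAREST)
    for k in range(0,2*w,10):
        cv2.putText(im,str(u-w+k),(k*s,10),0,.35,(0,0,255),1); cv2.putText(im,str(v-w+k),(0,k*s+10),0,.35,(0,255,255),1)
        cv2.line(im,(k*s,0),(k*s,8),(0,0,255),1); cv2.line(im,(0,k*s),(8,k*s),(0,255,255),1)
    return im
a=[crop("top",362,217,28,7),crop("side",248,320,28,7),crop("top",190,150,28,7),crop("side",270,155,28,7)]
cv2.imwrite("pics/z0.png",cv2.resize(np.vstack([np.hstack(a[:2]),np.hstack(a[2:])]),(600,600)))
for n,u,v in [("top",368,215),("top",358,217),("top",179,153),("top",214,143),("side",248,305),("side",264,148),("side",284,167),("top",265,190)]:
    p,im,z=d[n]; Z=np.median(z[v-1:v+2,u-1:u+2]); 
    X=p["R"].T@(np.array([(u-p["cx"])/p["fx"]*Z,(v-p["cy"])/p["fy"]*Z,Z])-p["t"]); print(n,u,v,X.round(1))
E
```

```text
top 368 215 [ 467.  -288.8   91.1]
top 358 217 [ 464.6 -278.3   57.4]
top 179 153 [597.4 120.   49.4]
top 214 143 [622.9  43.3  49.4]
side 248 305 [ 466.  -296.5   93.1]
side 264 148 [596.8 116.5  51. ]
side 284 167 [621.6  40.4  51. ]
top 265 190 [519.3 -73.4  51.7]
```

View pics/z0.png

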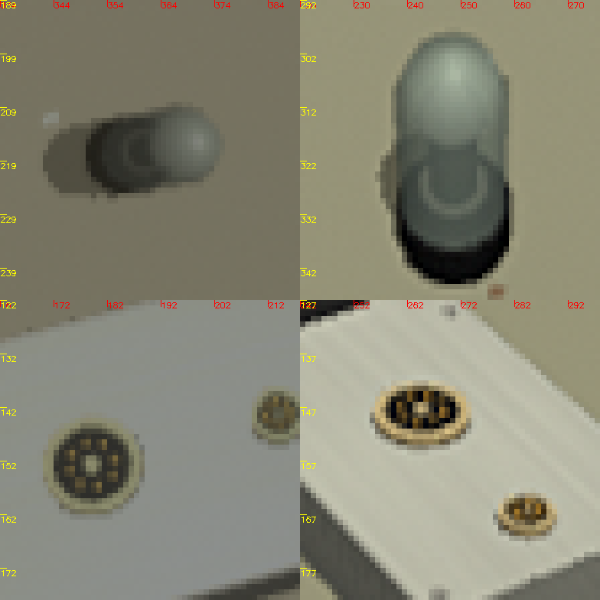

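```bash
cat > h.py <<'E'
import cv2, numpy as np, pickle
def tri(d,a,b):
    P=[]
    for n in ("top","side"):
        p=d[n][0]; K=np.array([[p["fx"],0,p["cx"]],[0,p["fy"],p["cy"]],[0,0,1]]); P.append(K@np.c_[p["R"],p["t"]])
    X=cv2.triangulatePoints(P[0],P[1],np.array(a,float).reshape(2,1),np.array(b,float).reshape(2,1)); X=(X[:3]/X[3]).ravel()
    r=[ (P[i]@np.r_[X,1]) for i in (0,1)]; r=[q[:2]/q[2] for q in r]
    return X.round(1), (r[0]-a).round(2),(r[1]-b).round(2)
E
python3 - <<'E'
from h import *
d=pickle.load(open("d0.pkl","rb"))
print(tri(d,(179.2,152.8),(264.6,147.1)))
print(tri(d,(214,143),(284.3,167.1)))
print(tri(d,(367,216.2),(248.5,308.6)))
p,im,z=d["top"]
# obstacles height map
v,u=np.mgrid[:384,:512]; X=np.stack([(u-p["cx"])/p["fx"]*z,(v-p["cy"])/p["fy"]*z,z],-1)-p["t"]; X=X@p["R"]
m=(X[...,2]>70)&(z>0); 
c,l,st,ce=cv2.connectedComponentsWithStats(m.astype(np.uint8))
for i in range(1,c):
    if st[i,4]>8: q=X[l==i]; print(st[i,:4],q.min(0).round(),q.max(0).round())
# dome points
for n in("top","side"):
    p,im,z=d[n]; X=np.stack([(u-p["cx"])/p["fx"]*z,(v-p["cy"])/p["fy"]*z,z],-1)-p["t"]; X=X@p["R"]
    k=(np.hypot(X[...,0]-465,X[...,1]+292)<40)&(X[...,2]>80); q=X[k]; A=np.c_[2*q,np.ones(len(q))]; s=np.linalg.lstsq(A,(q**2).sum(1),rcond=None)[0]
    print(n,len(q),s[:3].round(1),np.sqrt(s[3]+s[:3]@s[:3]).round(1),q.min(0),q.max(0))
E
```

```text
(array([598.3, 119.2,  51.2]), array([ 0.05, -0.36]), array([-0.26,  0.06]))
(array([623.3,  43.4,  48. ]), array([-0.,  0.]), array([ 0., -0.]))
(array([ 466.7, -292. ,   75.9]), array([ 0.05, -0.55]), array([-0.59,  0.11]))
[  0   0 147  43] [837. 209.  70.] [948. 509. 162.]
[319   0  85  57] [ 832. -349.   70.] [ 960. -189.  162.]
[420   0  92  92] [ 757. -638.   70.] [ 962. -428.  203.]
[493 107  19  88] [ 521. -630.   70.] [ 722. -588.   83.]
[108 148  34  33] [530. 194.  70.] [600. 264.  83.]
[  0 205  12  16] [437. 441.  70.] [467. 458. 120.]
[360 208  15  15] [ 453. -304.   70.] [ 483. -278.   96.]
top 133 [ 467.4 -293.1   79.7] 12.9 [ 454.90167684 -303.13069458   80.46753683] [ 480.57957416 -279.31280961   96.00996778]
side 286 [ 466.1 -292.5   80.3] 13.5 [ 452.02531383 -307.37581938   80.05245243] [ 480.29967304 -280.39508572   95.59336294]
```

```bash
cat >> h.py <<'E'
from scipy.spatial.transform import Rotation as Ro
def go(T):
    from cell import status
    s=status.read_state(); R=Ro.from_euler('xyz',s["tool_rot"]).as_matrix()
    print("t",round(s["clock"],2),"pos",s["eef_pos"].round(1),"rot",s["tool_rot"].round(3),"w",round(s["width"],1),"F",s["force"].round(2),"shift",(R.T@(np.array(T)-s["eef_pos"])).round(1)); print(R.round(3))
E
python3 -c "
from h import *
go([467,-292.5,200])"
```

```text
t 0.15 pos [ 222.7 -610.2  230.6] rot [3.129 1.569 1.908] w 85.2 F [-0.01  0.01  0.06] shift [  30.9  338.4 -214.7]
[[-0.     0.939  0.343]
 [ 0.001  0.343 -0.939]
 [-1.     0.    -0.001]]
```

Emit:
apply_moves --targets '[[[2,15,-10],0,0],[[3,34,-21],0,0],[[3,34,-21],0,0],[[3,34,-21],0,0],[[3,34,-21],0,0],[[3,34,-21],0,0],[[3,34,-21],0,0],[[3,34,-21],0,0],[[3,34,-21],0,0],[[0,15,-10],0,0]]'

```text
clock: 1.4
eef_pos: [451.1, -308.1, 202.4]
tool_rot: [2.861, 1.561, 1.646]
force: [-0.6, 0.2, -0.4]
width: -0.4
```

```bash
python3 - <<'E'
from h import *
from cell import eyes
go([467,-292.5,200])
p=eyes.camera_params("wrist"); im,z=eyes.get_image("wrist"); cv2.imwrite("pics/w1.png",im)
pickle.dump((p,im,z),open("w1.pkl","wb"))
E
```

```text
t 1.4 pos [ 451.1 -308.1  202.4] rot [2.861 1.561 1.646] w -0.4 F [-0.63  0.24 -0.36] shift [ 2.5 20.3 -9. ]
[[-0.001  0.937  0.348]
 [ 0.01   0.348 -0.937]
 [-1.     0.003 -0.01 ]]
```

View pics/w1.png

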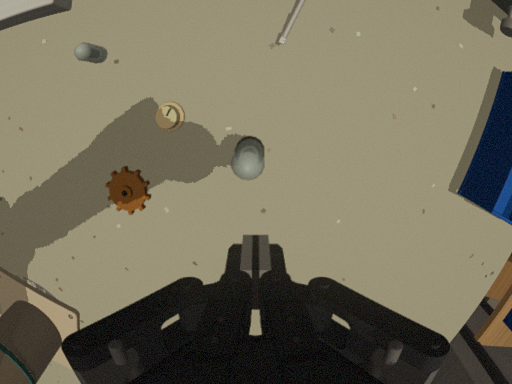

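The wrist view shows the tall tube's dome centred near (248,163), ahead of the closed fingertips at (257,238). I'll cross-check its position with the fisheye ray.

```bash
cat >> h.py <<'E'
def wray(p,u,v,z):
    x,y=(u-p["cx"])/p["fx"],(v-p["cy"])/p["fy"]; r=np.hypot(x,y); k=np.sin(r)/r
    w=p["R"].T@np.array([x*k,y*k,np.cos(r)]); c=-p["R"].T@p["t"]; return (c+w*(z-c[2])/w[2]).round(1)
E
python3 - <<'E'
from h import *
p,im,z=pickle.load(open("w1.pkl","rb"))
print(wray(p,248,163,79))
go([467,-292.5,125])
E
```

```text
[ 466.5 -294.8   79. ]
t 1.45 pos [ 452.3 -306.5  202.5] rot [2.765 1.56  1.552] w 0.0 F [ 1.37  2.41 -0.99] shift [77.7 18.3 -7.2]
[[ 0.     0.937  0.35 ]
 [ 0.011  0.35  -0.937]
 [-1.     0.004 -0.01 ]]
```

Emit:
apply_moves --targets '[[[0,10,-5],0,0],[[0,8,-2],0,0],[[0,0,0],0,0],[[0,0,0],0,0]]'

```text
clock: 1.95
eef_pos: [465.2, -296.6, 202.9]
tool_rot: [2.903, 1.562, 1.685]
force: [0.5, 0.3, -0.0]
width: 0.1
```

```bash
python3 -c "
from h import *
go([467,-293.3,120])"
```

```text
t 1.95 pos [ 465.2 -296.6  202.9] rot [2.903 1.562 1.685] w 0.1 F [ 0.48  0.27 -0.04] shift [82.9  2.7 -1.8]
[[-0.001  0.939  0.345]
 [ 0.009  0.345 -0.939]
 [-1.     0.002 -0.008]]
```

Emit:
apply_moves --targets '[[[12,2,-1],0,0],[[18,1,-1],0,0],[[18,0,0],0,0],[[15,0,0],0,0],[[10,0,0],0,0],[[0,0,0],0,0],[[0,0,0],0,0]]'

```text
clock: 2.82
eef_pos: [465.5, -294.9, 125.1]
tool_rot: [3.073, 1.562, 1.85]
force: [-0.6, 0.0, 0.3]
width: 0.1
```

```bash
python3 - <<'E'
from h import *
from cell import eyes
go([467,-293.3,120])
im,z=eyes.get_image("side"); a=im[230:380,170:330]
im2,z=eyes.get_image("top"); b=im2[150:300,290:450]
cv2.imwrite("pics/c2.png",cv2.resize(np.hstack([a,b]),(800,375)))
E
```

```text
t 2.83 pos [ 465.5 -294.9  125.1] rot [3.073 1.562 1.85 ] w 0.1 F [-0.59  0.02  0.32] shift [ 5.1  2.  -1. ]
[[-0.002  0.94   0.341]
 [ 0.008  0.341 -0.94 ]
 [-1.     0.001 -0.009]]
```

View pics/c2.png

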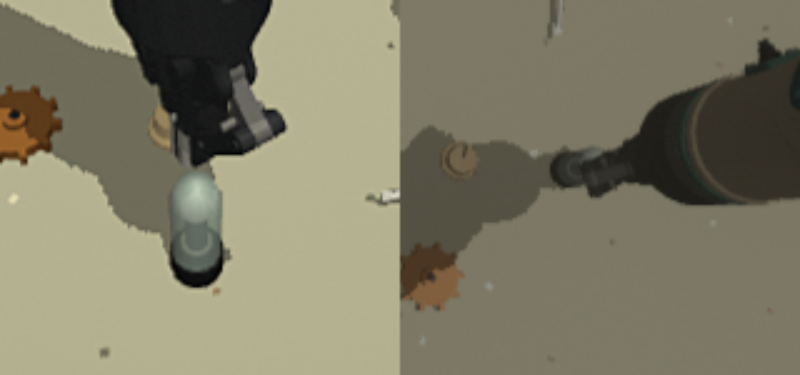

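The side view shows the closed tips right above the dome with a clear gap. I'll trim the position and dwell.

Emit:
apply_moves --targets '[[[4,2,-1],0,0],[[1,0,0],0,0],[[0,0,0],0,0],[[0,0,0],0,0],[[0,0,0],0,0],[[0,0,0],0,0],[[0,0,0],0,0],[[0,0,0],0,0],[[0,0,0],0,0],[[0,0,0],0,0]]'

```text
clock: 4.18
eef_pos: [467.9, -293.4, 121.1]
tool_rot: [2.816, 1.564, 1.594]
force: [-0.5, -0.1, -0.2]
width: 0.0
```

Emit:
apply_moves --targets '[[[0,0,0],0,0],[[0,0,0],0,0],[[0,0,0],0,0],[[0,0,0],0,0],[[0,0,0],0,0],[[0,0,0],0,0],[[0,0,0],0,0],[[0,0,0],0,0],[[0,0,0],0,0],[[0,0,0],0,0]]'

```text
clock: 5.42
eef_pos: [467.9, -293.4, 121.1]
tool_rot: [2.814, 1.564, 1.591]
force: [-0.9, 0.3, -0.5]
width: -0.1
```

```bash
python3 -c "
from h import *
go([467,-293.3,120])
go([597.7,119,200])"
```

```text
t 5.42 pos [ 467.9 -293.4  121.1] rot [2.814 1.564 1.591] w -0.1 F [-0.85  0.31 -0.52] shift [ 1.1 -0.8 -0.4]
[[-0.     0.94   0.341]
 [ 0.007  0.341 -0.94 ]
 [-1.     0.002 -0.007]]
t 5.42 pos [ 467.9 -293.4  121.1] rot [2.814 1.564 1.591] w -0.1 F [-0.85  0.31 -0.52] shift [ -76.   262.9 -343.9]
[[-0.     0.94   0.341]
 [ 0.007  0.341 -0.94 ]
 [-1.     0.002 -0.007]]
```

Emit:
apply_moves --targets '[[[-15,0,0],0,0],[[-30,0,0],0,0],[[-30,0,0],0,0],[[-8,12,-16],0,0],[[0,24,-31],0,0],[[0,24,-31],0,0],[[0,24,-31],0,0],[[0,24,-31],0,0],[[0,24,-31],0,0],[[0,12,-16],0,0]]'

```text
clock: 6.68
eef_pos: [540.7, -53.2, 210.0]
tool_rot: [2.865, 1.56, 1.645]
force: [0.1, 0.3, -0.5]
width: 0.2
```

```bash
python3 -c "
from h import *
go([597.7,119,200])"
```

```text
t 6.67 pos [540.7 -53.2 210. ] rot [2.865 1.56  1.645] w 0.2 F [ 0.14  0.32 -0.52] shift [  11.9  112.7 -142. ]
[[-0.001  0.939  0.344]
 [ 0.011  0.344 -0.939]
 [-1.     0.003 -0.011]]
```

Emit:
apply_moves --targets '[[[0,12,-15],0,0],[[0,24,-31],0,0],[[0,24,-31],0,0],[[0,24,-31],0,0],[[0,16,-20],0,0],[[0,8,-10],0,0],[[0,0,0],0,0],[[0,0,0],0,0]]'

```text
clock: 7.68
eef_pos: [588.4, 132.0, 208.9]
tool_rot: [-2.89, 1.553, 2.186]
force: [-0.5, -0.2, 0.1]
width: -0.5
```

```bash
python3 - <<'E'
from h import *
from cell import eyes
go([597.7,119,75])
p=eyes.camera_params("wrist"); im,z=eyes.get_image("wrist"); cv2.imwrite("pics/w3.png",im)
pickle.dump((p,im,z),open("w3.pkl","wb"))
E
```

```text
t 7.67 pos [588.4 132.  208.9] rot [-2.89   1.553  2.186] w -0.5 F [-0.49 -0.2   0.09] shift [133.6   4.7  17.8]
[[-0.011  0.935  0.355]
 [ 0.015  0.355 -0.935]
 [-1.    -0.005 -0.018]]
```

View pics/w3.png

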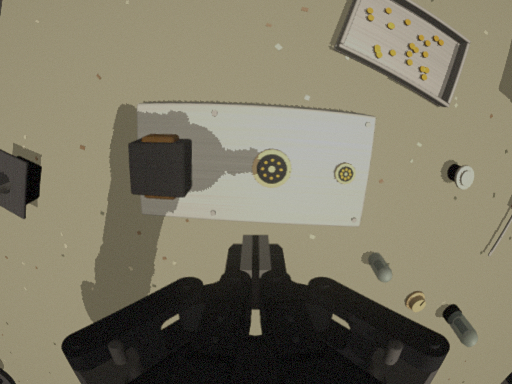

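The wrist view shows the big socket at (272,169), the small one at (345,173) and the transformer at (161,165). All the loose things are still standing.

```bash
python3 - <<'E'
from h import *
p,im,z=pickle.load(open("w3.pkl","rb"))
print(wray(p,271.7,168.7,50),wray(p,345,173.5,50))
go([597.7,119,75])
E
```

```text
[597.5 119.3  50. ] [621.8  43.5  50. ]
t 7.72 pos [588.4 132.  209. ] rot [-2.897  1.552  2.178] w 0.2 F [-0.62 -0.11  0.46] shift [133.7   4.6  17.8]
[[-0.01   0.935  0.355]
 [ 0.015  0.355 -0.935]
 [-1.    -0.004 -0.018]]
```

The three views agree on the socket at (597.5, 119). Next I centre over it and descend.

Emit:
apply_moves --targets '[[[10,2,8],0,0],[[20,2,7],0,0],[[20,0,0],0,0],[[20,0,0],0,0],[[15,0,0],0,0],[[0,0,0],0,0],[[0,0,0],0,0]]'

```text
clock: 8.6
eef_pos: [598.3, 109.7, 119.4]
tool_rot: [-2.75, 1.556, 2.313]
force: [-0.0, -0.3, 1.0]
width: -0.2
```

```bash
python3 -c "
from h import *
go([597.6,119.2,75])"
```

```text
t 8.6 pos [598.3 109.7 119.4] rot [-2.75   1.556  2.313] w -0.2 F [-0.04 -0.3   0.95] shift [44.5  2.8 -8.5]
[[-0.01   0.939  0.344]
 [ 0.011  0.344 -0.939]
 [-1.    -0.006 -0.013]]
```

Emit:
apply_moves --targets '[[[8,1,-4],0,0],[[12,1,-3],0,0],[[12,0,0],0,0],[[6,0,0],0,0],[[0,0,0],0,0],[[0,0,0],0,0]]'

```text
clock: 9.35
eef_pos: [598.1, 118.7, 79.8]
tool_rot: [-2.883, 1.557, 2.182]
force: [0.1, 0.0, -0.2]
width: -0.0
```

```bash
python3 -c "
from h import *
go([597.6,119.2,75])"
```

```text
t 9.35 pos [598.1 118.7  79.8] rot [-2.883  1.557  2.182] w -0.0 F [ 0.07  0.03 -0.2 ] shift [ 4.8 -0.2 -0.6]
[[-0.008  0.939  0.345]
 [ 0.011  0.345 -0.939]
 [-1.    -0.004 -0.013]]
```

Emit:
apply_moves --targets '[[[4,0,0],0,0],[[0,0,0],0,0],[[0,0,0],0,0],[[0,0,0],0,0],[[0,0,0],0,0],[[0,0,0],0,0],[[0,0,0],0,0],[[0,0,0],0,0],[[0,0,0],0,0],[[0,0,0],0,0]]'

```text
clock: 10.6
eef_pos: [598.8, 118.6, 76.6]
tool_rot: [-3.015, 1.558, 2.05]
force: [-0.2, 0.8, 1.2]
width: -0.2
```

Emit:
apply_moves --targets '[[[0,0,0],0,0],[[0,0,0],0,0],[[0,0,0],0,0],[[0,0,0],0,0],[[0,0,0],0,0],[[0,0,0],0,0],[[0,0,0],0,0],[[0,0,0],0,0],[[0,0,0],0,0],[[0,0,0],0,0]]'

```text
clock: 11.85
eef_pos: [598.8, 118.6, 76.5]
tool_rot: [-3.013, 1.558, 2.051]
force: [-1.0, 0.5, -0.7]
width: -0.1
```

```bash
python3 - <<'E'
from h import *
from cell import eyes
go([597.6,119.2,75])
d=pickle.load(open("d0.pkl","rb"))
im,z=eyes.get_image("side"); a=im[70:220,180:340]
im2,z=eyes.get_image("top")
cv2.imwrite("pics/c4.png",np.hstack([cv2.resize(a,(400,375)),cv2.resize(im2,(400,375))]))
# shifts of loose things in side view patches
g0=cv2.cvtColor(d["side"][1],6); g1=cv2.cvtColor(im,6)
for n,u,v in [("tall",248,320),("short",250,221),("knob",239,280),("wheel",177,279),("button",338,230),("screw",380,300)]:
    w=24; t=g0[v-w:v+w,u-w:u+w]; r=cv2.matchTemplate(g1[v-w-8:v+w+8,u-w-8:u+w+8],t,cv2.TM_CCOEFF_NORMED); _,m,_,l=cv2.minMaxLoc(r); print(n,l[0]-8,l[1]-8,round(m,3))
E
```

```text
t 11.85 pos [598.8 118.6  76.5] rot [-3.013  1.558  2.051] w -0.1 F [-0.97  0.5  -0.73] shift [ 1.6 -0.9 -1. ]
[[-0.006  0.939  0.344]
 [ 0.012  0.344 -0.939]
 [-1.    -0.002 -0.013]]
tall 0 0 1.0
short 0 0 0.999
knob 0 0 0.999
wheel 0 0 1.0
button 0 0 1.0
screw 0 0 1.0
```

View pics/c4.png

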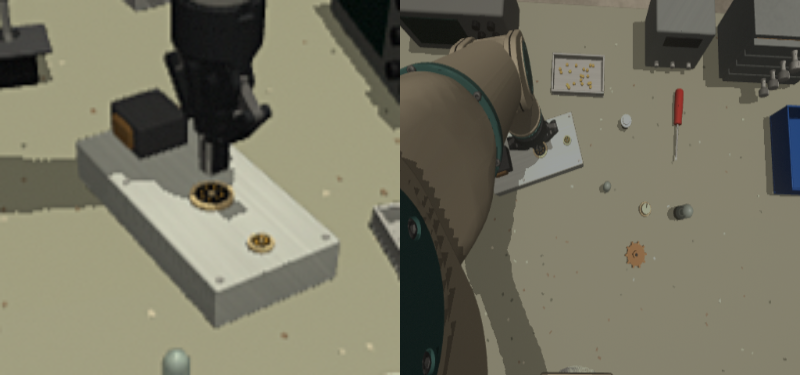

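The tips hang over the larger socket with a clear gap, and nothing has moved. Handing in.

```bash
python3 -c "
from cell import ctrl
print(ctrl.finish_job())"
```

```text
the job is handed in; nothing more can be done
None
```

The arm pointed at the taller tube, then at the larger socket, and is still over the socket. I handed the job in at about 12 s; it reports no verdict.

- **Taller tube:** closed fingertips about 26 mm above its top, held for about 2.4 s and within about 1–2 mm of centre.
- **Larger socket:** closed fingertips about 26 mm above it, held for about 2.4 s. The last reading put the fingertips at (598.8, 118.6, 76.5), against a measured socket centre of (597.6, 119.2, 50).
- **Last checks:** in the side view, all six loose things matched their starting images with zero pixel shift. The force readings stayed around 1 N, which looks like sensor noise, up to 2.4 N while moving in free space. They are therefore too coarse to prove that no contact passed 0.3 N; the pictures show clear gaps.
- **Agreement between views:** the top, side and wrist cameras agreed to about 1 mm on the socket and 2–3 mm on the tube. The tool's tilt at the end was under 1°.

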